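# Refit the sprung idler roller in the sander's fork

## Task

Take the idler roller out of its wooden cradle and refit it in the fork of the sander stand: hold it level, push its sprung pin back against the tall cheek so that the roller fits between the two cheeks, slide it down until the pin springs into its recess, then let the spring push the roller back until the stub at its other end sits fully home in the recess of the short cheek, and let go. Feel for it and never force the roller or pin against the fork beyond what the spring needs, do not drop it, and leave the tin, the bowl and the gouge where they are.

Things in the scene. Friction and masses are not known exactly. Their poses are not given: they have to be found in the camera images.
- roller: Black grippy rubber idler roller, 30 mm diameter, 80 mm long, about 0.2 kg. Origin at its centre on its axis, 40 mm above the table while it lies level in the cradle; z up at the start; y is the roller axis, towards the sprung pin. At its -y end a rigid steel stub, 12 mm diameter, 24 mm long (tip at y = -64 mm), its last 4 mm tapering to 7 mm.
- pin_tip (a point): Tip of the sprung steel pin at the roller's +y end: greased, 10 mm diameter, round-nosed. Free, it stands 24 mm out of the end face (y = +64 mm in the roller's frame); it can be pushed in by at most 23 mm. The spring pushes back with 2 N at first, plus 0.35 N per mm (10 N just before the hard stop), and it is damped (40 N per m/s).
- stand: Grey sander stand fixed to the bench, left or right of the cradle: foot 160 x 130 x 22 mm with a sleeve, in which an aluminium fork is clamped: a cross bar with two upright cheeks 50 mm wide (x), 14 mm thick, open at the top. Origin on the table under the fork's middle; z up, y from the short to the tall cheek (the pin of the lying roller points to about the same side, within 0.75 rad).
- home_low (a point): Where the roller's centre is when home, if the fork is clamped at its lowest: 100 mm above the stand's origin (axes as the stand). The fork is in truth clamped 0 to 20 mm higher, and this is not measured: both recesses are at one height, 100 to 120 mm above the table. The cross bar's top is 38 mm below the recess axis.
- tall_face (a point): Point on the tall cheek's inner face, y = +54 mm, 100 mm above the stand's origin. The recess in it for the pin, at x = 0, 0 to 20 mm above this point: round, 12 mm diameter, 7 mm deep, 1.5 mm chamfer. This cheek reaches 50 mm above the recess axis. With the roller home, the pin stands 21 mm out of the roller (y = +61 mm).
- short_face (a point): Point on the short cheek's inner face, y = -58 mm (112 mm from the tall one), 100 mm above the stand's origin. The recess in it for the stub, at x = 0, at the height of the other: round, 14 mm diameter, 6 mm deep, 2 mm chamfer. This cheek reaches 12 mm above the recess axis. With the roller home, the stub rests on the recess bottom.
- cradle: Wooden cradle fixed to the bench, base 90 x 110 x 8 mm, with two vee rests 12 mm thick at y = -30 and +30 mm, up to 42 mm high and 52 mm wide across x; the middle 48 mm of the roller is free for the fingers down to the base. Origin under its centre; the roller lies along its y.
- wax_tin: Bystander: plain metal tin, 72 mm diameter, 55 mm high; origin at the centre of its underside.
- turned_bowl: Bystander: small turned wooden bowl, 100 mm across, 42 mm high; origin at the centre of its underside.
- gouge: Bystander: hand tool with a dark wooden handle, 240 mm long, lying on the table along its x; origin at its middle, on the underside.
Not all that is in view belongs to the job. Several things have the shape of the stand; the one meant has the colours described above.

How it is judged (in metres and radians):
On the way, in this order (a step that is already met when the one before it is completed fails the run):
1. the roller is lifted out of the cradle (height (world z) of roller above 0.09 m and contact force between roller and cradle below 0.1 N), for 0.1 s.
2. the pin is pushed in against the stand by enough to fit between the cheeks (over 15 mm) (y of pin_tip in the frame of roller below 0.049 m and contact force between roller and stand above 2 N), for 0.1 s.
At the end, for the whole second after the job is handed in: The released roller rests in the fork: centre within 2.5 mm of home along the fork, 4 mm across it, 95 to 125 mm above the table, in line with the fork within 0.06 rad, and the pin standing 18.5 to 23.2 mm out of the roller, so in its recess and still sprung (y of roller in the frame of stand between -0.0025 and 0.0025 m and x of roller in the frame of stand between -0.004 and 0.004 m and height (world z) of roller between 0.095 and 0.125 m and angle between the y axis of roller and the y axis of stand, either way round below 0.06 rad and y of pin_tip in the frame of roller between 0.0585 and 0.0632 m and linear speed of roller below 0.02 m/s); the robot touches nothing.
It fails at once if the roller or its pin is forced against the fork with more than 25 N (contact force between roller and stand above 25 N).
It fails at once if the roller is dropped onto the table (height (world z) of roller below 0.03 m).
It fails at once if the tin is moved by more than 20 mm (distance of wax_tin from where it was at the start of the episode above 0.02 m).
It fails at once if the bowl is moved by more than 20 mm (distance of turned_bowl from where it was at the start of the episode above 0.02 m).
It fails at once if the gouge is moved by more than 20 mm (distance of gouge from where it was at the start of the episode above 0.02 m).
It also fails if it takes over 69 s, if anything falls off the work surface, if the arm or the gripper's body presses on something with over 40 N, if the wrist force passes 120 N, or if a joint passes its speed limit or range.

## Robot

A 6-joint arm with a two-finger parallel gripper is mounted at the origin on the work surface. World frame = base frame: x ahead of the robot, y to its left, z up, the work surface at z = 0. Lengths are in m, angles in degrees, forces in N, time in s.
With the tool pointing down it reaches from about 0.4 to 0.825 m from the base axis. Payload 7 kg.
Tool frame: the origin (TCP) lies at the very end of the fingers, on their centre line; the grasp point (between the pads) lies 19 mm behind it; z points along the fingers, y is the line along which they close (so a half turn about z gives the same grasp; the last joint's range is limited). The gripper opens to 88 mm and grips with 3 to 60 N. Pads are 19 mm wide; open, the fingers measure 130 mm over their backs; the gripper's body (78 mm by 193 mm) begins 47 mm behind the grasp point.
Start: joints at [-50.357, 20.546, 0.682, 0, -70.136, -16.507], TCP at [0.265, -0.621, 0.227] pointing down, gripper open.
Joint ranges: [-176.03, 176.03], [-82.01, 121.73], [-58.28, 71.71], [-173.87, 95.51], [-174.79, -0.11], [-173.66, 173.66]. Speed limits (degrees/s): [136.94, 136.94, 172.46, 180, 180, 180].

## Interface

Orientations are given as [roll, pitch, yaw] about the fixed x, y, z axes, in that order (R = Rz(yaw) Ry(pitch) Rx(roll)).
In Python, from plant import ctrl gives the robot as it stands.
- The arm moves only by the tool carry_out, never from a script. Its argument "deltas" is a list that holds one entry, the list of rows, each a list of 5 numbers: the shift along the tool's x, y, z scaled (see below), then the turn about the tool's z scaled (see below), then the opening, from -1 (shut) to 1 (fully open). A call has 1 to 5 rows; each row is the pose to reach, as a shift and turn from the pose commanded when the call began, along the tool's axes at that moment, turning the shorter way round; what a row does not reach only later rows make up. The controller multiplies each number of a shift by 20 cm and each number of a turn by 2 pi rad. A row lasts 1/10 s, in which the tool goes at most 50 mm and 8.59 degrees, less where a joint would pass 70% of its speed; a pose out of reach is approached as far as the arm can. A call with a number of a shift or a turn outside -1 to 1 is refused whole. A call with a gripper value outside its range is refused whole. The fingers move at their own pace and stop on an object; the grip force is fixed at half the most. Time passes only in rows, so rows that repeat a pose let the fingers close. It gives the time, the measured TCP pose, the force, the opening and the grip force at its end, in the units of the state.
- ctrl.get_obs(): the state, without advancing time (a new reading comes with each control period).
- ctrl.snapshot(name): name is "scene" or "side" or "wrist"; returns a dict with "color" (480x640x3 uint8, red, green, blue), "camera_matrix" (3x3 intrinsics, pixels), "R" (3x3) and "t" (3): a world point X has camera coordinates R X + t. Camera axes: x right, y down, z forward; pixel columns grow to the right and rows downward; lengths in m; the calibration is good to about 2 mm. A picture is of the moment at which its call begins. There is no depth.
- ctrl.close_job(): hands the job in; it is judged then, once.
Trained networks look in a picture, given as the dict that the camera call returned (one of the last four; its "shot" number tells which), for a name from the list of things; names that differ only in an ending like _2 or _b are one class to them, and where a whole thing is asked for, a point or a joint stands for the part that bears it (a point fixed in the world has none). Each returns a list of dicts, best first, with "p" (0 to 1); they miss things now and then, are a little off and sometimes report something else, mostly with a low value. They report only what shows in the picture. A call takes as long as a camera call. They do not tell look-alikes from the thing itself.
- ctrl.search_frame(picture, name): "centre" ([column, row] in pixels, amid what is visible of it).
- ctrl.silhouettes(picture, name): "mask" (480x640 bool, what is visible of it) and "centre" ([column, row] in pixels, amid what is visible of it).
- ctrl.spot_point(picture, name): "centre" ([column, row] in pixels: a listed point, or the origin of a listed thing).
The state is a dict: "clock": time; "joint_pos": joint angles; "qvel": joint speeds; "tau": joint torques, N m; "tool_pos": TCP position; "orientation": TCP orientation; "force": force on the tool from outside, world axes, zero at the start; "moment": the same for the moment, N m; "opening": finger opening in m; "gripper_force": force on a finger pad.
Only numpy, scipy, OpenCV 4.12 (cv2) and the standard library are available. Lean on these libraries where they do the work, as an engineer would, in place of code of your own. Each camera call takes 0.05 s, during which the arm holds its last target. There are 200 camera calls.

## Working session

There is one attempt and no reset: what is moved stays moved. The work goes in short steps, Python scripts to look and compute and a tool call to move; the robot and the scene stay as the last step left them, time stands still between calls to the robot, and variables do not carry over. Pictures are saved under pics/ and viewed, at most 10 in all, crops included, and the job is handed in when it is done.

Besides the shell and the picture viewer there is one more tool, called after "Call:" by a JSON object that holds its "fn" and its "kwargs". carry_out: Moves the arm, as the interface text tells. Its arguments: {"type":"object","properties":{"deltas":{"type":"array"}},"required":["deltas"]}

```bash
ls; mkdir -p pics; cat > h.py <<'E'
import numpy as np, cv2
from plant import ctrl
from scipy.spatial.transform import Rotation as Ro
def save(p,n): cv2.imwrite('pics/'+n+'.png',p['color'][:,:,::-1])
def ray(p,uv):
    K,R,t=map(np.array,(p['camera_matrix'],p['R'],p['t']))
    d=R.T@np.linalg.solve(K,[uv[0],uv[1],1.]); return -R.T@t,d/np.linalg.norm(d)
def onz(p,uv,z):
    o,d=ray(p,uv); return o+d*(z-o[2])/d[2]
def tri(L):
    A=0;b=0
    for p,uv in L:
        o,d=ray(p,uv);M=np.eye(3)-np.outer(d,d);A=A+M;b=b+M@o
    X=np.linalg.solve(A,b)
    return X,[np.linalg.norm((np.eye(3)-np.outer(d,d))@(X-o)) for o,d in [ray(*l) for l in L]]
def proj(p,X):
    c=np.array(p['camera_matrix'])@(np.array(p['R'])@np.array(X)+np.array(p['t'])); return c[:2]/c[2]
E
python3 - <<'E'
from h import *
S={n:ctrl.snapshot(n) for n in('scene','side')}
print(ctrl.get_obs())
for n,p in S.items():
    save(p,n+'0')
    for k in ['roller','pin_tip','stand','home_low','tall_face','short_face','cradle','wax_tin','turned_bowl','gouge']:
        print(n,k,[(np.round(r['centre']).tolist(),round(r['p'],2)) for r in ctrl.spot_point(p,k)][:4])
cv2.imwrite('pics/both.png',cv2.resize(np.vstack([S['scene']['color'],S['side']['color']])[:,:,::-1],None,fx=.625,fy=.625))
E
```

```text
pics
{'clock': 0.1, 'joint_pos': array([-5.03583241e+01,  2.05870367e+01,  6.38937378e-01, -1.58822384e-02,
       -7.01358950e+01, -1.65076241e+01]), 'qvel': array([ 0.01079908, -0.02515461,  0.08278959,  0.01518525,  0.05299203,
       -0.00739468]), 'tau': array([-1.30023684e-03, -5.84164166e+01,  2.93753207e+01,  7.01566458e+00,
        1.01702206e-02, -5.57185717e-05]), 'tool_pos': array([ 0.26499876, -0.62033436,  0.22572488]), 'orientation': array([ 1.79915225e+02, -9.55259655e-03, -1.56871349e+02]), 'force': array([-0.09949233,  0.91902062,  0.18229946]), 'moment': array([ 0.00915483, -0.01479584, -0.01903287]), 'gripper_force': 0.0, 'opening': 0.0877064038963708}
scene roller [([380.0, 173.0], 0.88), ([404.0, 163.0], 0.7), ([187.0, 366.0], 0.57)]
scene pin_tip [([403.0, 163.0], 0.46), ([294.0, 257.0], 0.37)]
scene stand [([341.0, 420.0], 0.7), ([451.0, 229.0], 0.7), ([198.0, 235.0], 0.63), ([282.0, 305.0], 0.59)]
scene home_low [([281.0, 274.0], 0.94), ([188.0, 204.0], 0.82), ([345.0, 396.0], 0.81), ([464.0, 198.0], 0.61)]
scene tall_face [([295.0, 257.0], 0.9), ([479.0, 181
[... 373 characters left out ...]
.34)]
side roller [([324.0, 380.0], 0.84)]
side pin_tip [([311.0, 413.0], 0.41)]
side stand [([195.0, 389.0], 0.96), ([427.0, 256.0], 0.89), ([217.0, 211.0], 0.88), ([308.0, 239.0], 0.57)]
side home_low [([190.0, 348.0], 0.94), ([313.0, 204.0], 0.91), ([434.0, 213.0], 0.9), ([215.0, 176.0], 0.65)]
side tall_face [([177.0, 374.0], 0.91), ([312.0, 221.0], 0.78), ([449.0, 231.0], 0.73), ([209.0, 190.0], 0.68)]
side short_face [([225.0, 166.0], 0.83), ([203.0, 318.0], 0.73), ([312.0, 193.0], 0.62), ([422.0, 204.0], 0.57)]
side cradle [([324.0, 395.0], 0.66)]
side wax_tin [([208.0, 298.0], 0.97), ([313.0, 203.0], 0.26)]
side turned_bowl [([387.0, 309.0], 0.69)]
side gouge [([333.0, 195.0], 0.58)]
```

View pics/both.png

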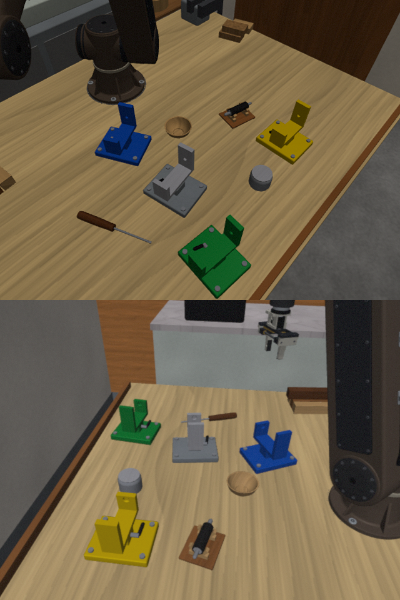

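Stand-shaped things in the scene picture: blue (198,235), yellow (451,229), green (341,420) and grey (282,305). The grey one, at (308,239) in the side picture, fits the description, with its grey foot and aluminium fork. The roller on its cradle is at (380,173) scene and (324,380) side. I'll confirm with a crop and measure.

```bash
python3 - <<'E'
from h import *
S={n:ctrl.snapshot(n) for n in('scene','side')}
p,q=S['scene'],S['side']
P={'stand':((282,305),(308,239)),'home':((281,274),(313,204)),'tall':((295,257),(312,221)),'short':((259,301),(312,193)),
'roller':((380,173),(324,380)),'pin':((403,163),(311,413)),'cradle':((378,185),(324,395)),'tin':((415,290),(208,298)),'bowl':((285,203),(387,309))}
for k,(a,b) in P.items():
    X,r=tri([(p,a),(q,b)]);print(k,X.round(4),np.round(r,4))
for k,z in(('stand',0),('home',.1),('tall',.1),('short',.1),('roller',.04),('cradle',0)):
    print(k,onz(p,P[k][0],z).round(4),onz(q,P[k][1],z).round(4))
print('gouge',onz(p,(130,343),0),onz(p,(240,388),0))
c=lambda im,u,v,w,h,s:cv2.resize(im[v:v+h,u:u+w],None,fx=s,fy=s,interpolation=cv2.INTER_CUBIC)
a=c(p['color'],220,220,120,130,3);b=c(q['color'],260,170,110,130,3);d=c(q['color'],280,340,90,130,3)
e=c(p['color'],330,140,130,70,3)
top=np.hstack([a,b]);cv2.imwrite('pics/crop1.png',top[:,:,::-1])
E
```

```text
stand [ 0.554  -0.2081  0.0074] [0.0004 0.0004]
home [ 0.5464 -0.2039  0.1032] [0.0029 0.0029]
tall [ 0.5389 -0.1528  0.0967] [0.0014 0.0014]
short [ 0.5545 -0.2682  0.0913] [0.0019 0.0019]
roller [0.4811 0.199  0.0394] [0.0012 0.0012]
pin [0.4976 0.2628 0.041 ] [0.002 0.002]
cradle [4.806e-01 1.986e-01 2.000e-04] [0.0007 0.0007]
tin [0.7262 0.0045 0.0051] [0.0005 0.0005]
bowl [ 0.3727 -0.0053  0.0103] [0.0065 0.0065]
stand [ 0.5501 -0.2049  0.    ] [ 0.5554 -0.2176  0.    ]
home [ 0.5478 -0.2019  0.1   ] [ 0.5445 -0.2112  0.1   ]
tall [ 0.5392 -0.1549  0.1   ] [ 0.5396 -0.147   0.1   ]
short [ 0.5609 -0.2715  0.1   ] [ 0.5515 -0.2557  0.1   ]
roller [0.4803 0.1983 0.04  ] [0.4821 0.2    0.04  ]
cradle [ 0.4798  0.1986 -0.    ] [0.4812 0.1988 0.    ]
gouge [ 0.39959053 -0.46174689  0.        ] [ 0.61808101 -0.38208704  0.        ]
```

View pics/crop1.png

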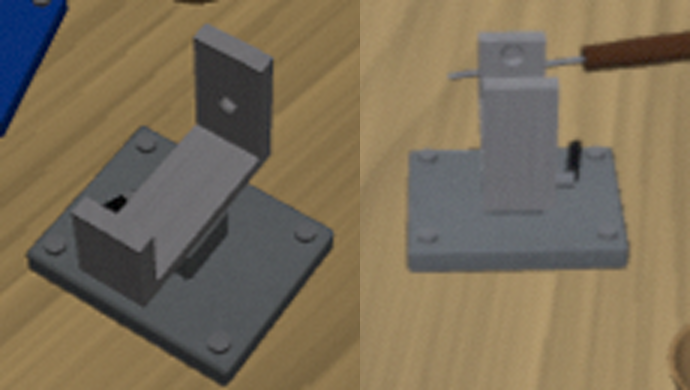

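The crop confirms the grey stand. Its tall cheek, with a small recess at about scene (296,255), is on the +y side, and its short cheek's recess shows at side (311,188). Next I'll plan a pass above it.

```bash
cat >> h.py <<'E'
def plan(wps,start=None):
    "wps: (x,y,z,yaw_deg); prints shift/0.2 and turn/360 in tool axes, chaining ideal poses"
    o=ctrl.get_obs(); p=np.array(o['tool_pos']);yaw=o['orientation'][2]
    if start is not None: p=np.array(start[:3]);yaw=start[3]
    for w in wps:
        R=Ro.from_euler('xyz',[180,0,yaw],degrees=True).as_matrix()
        d=R.T@(np.array(w[:3])-p); t=-((w[3]-yaw+180)%360-180)
        print((d/.2).round(4),round(t/360,4),'mm',(d*1000).round(1)); p=np.array(w[:3]);yaw=w[3]
E
python3 -c "
from h import *
plan([(.40,-.44,.30,-120),(.51,-.27,.33,-85)])"
```

```text
[-0.9748  0.566  -0.3672] -0.1024 mm [-195.   113.2  -73.4]
[-1.0111 -0.0513 -0.15  ] -0.0972 mm [-202.2  -10.3  -30. ]
```

Call:
{"fn": "carry_out", "kwargs": {"deltas": [[[-0.975,0.566,-0.367,-0.1024,1],[-0.975,0.566,-0.367,-0.1024,1],[-0.975,0.566,-0.367,-0.1024,1],[-0.975,0.566,-0.367,-0.1024,1],[-0.975,0.566,-0.367,-0.1024,1]]]}}

```text
clock: 1.7
tool_pos: [0.4014, -0.4381, 0.3014]
orientation: [-179.9, -0.0, -119.6]
force: [-0.0, -0.6, 0.2]
opening: 0.0878
gripper_force: 0.0
```

Call:
{"fn": "carry_out", "kwargs": {"deltas": [[[-1,-0.05,-0.15,-0.097,1],[-1,-0.05,-0.15,-0.097,1],[-1,-0.05,-0.15,-0.097,1],[-1,-0.05,-0.15,-0.097,1],[-1,-0.05,-0.15,-0.097,1]]]}}

```text
clock: 2.2
tool_pos: [0.5115, -0.2679, 0.331]
orientation: [-179.9, -0.0, -84.5]
force: [-0.0, 1.0, -0.1]
opening: 0.0877
gripper_force: 0.0
```

```bash
python3 - <<'E'
from h import *
p=ctrl.snapshot('wrist');save(p,'w1');o=ctrl.get_obs();print(o['tool_pos'],o['orientation'],o['clock'])
R,t=np.array(p['R']),np.array(p['t']);print('cam',-R.T@t,'axis',R[2])
for k in ['stand','home_low','tall_face','short_face']:
    print(k,[(np.round(r['centre'],1).tolist(),round(r['p'],2)) for r in ctrl.spot_point(p,k)][:4])
E
```

```text
[ 0.51046835 -0.2692529   0.33055328] [-1.79928628e+02 -1.17276646e-02 -8.47469003e+01] 2.25
cam [ 0.5179258  -0.33364039  0.48901226] axis [-0.02022503  0.24425817 -0.9694993 ]
stand [([470.5, 261.0], 0.94), ([133.9, 161.5], 0.71), ([297.0, 240.1], 0.63)]
home_low [([506.6, 285.6], 0.74), ([292.1, 257.3], 0.7), ([80.6, 163.5], 0.66)]
tall_face [([294.9, 304.5], 0.62), ([80.6, 208.1], 0.58)]
short_face [([492.3, 241.8], 0.97), ([287.6, 209.6], 0.66), ([85.2, 109.5], 0.63), ([290.1, 256.3], 0.37)]
```

View pics/w1.png

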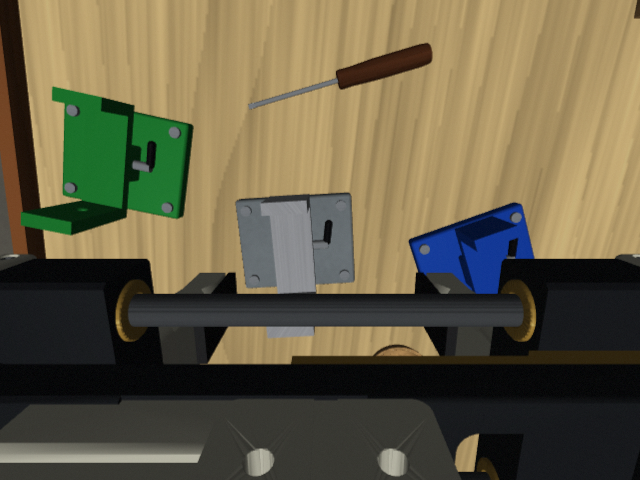

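The wrist view shows the grey stand at (297,240) with its short cheek at the top (285,205). The tall cheek at (290,315) is partly hidden by the gripper. I'll move on along +y for an unobstructed view.

Call:
{"fn": "carry_out", "kwargs": {"deltas": [[[-0.6,-0.1,0,0.012,1],[-0.6,-0.1,0,0.012,1],[-0.6,-0.1,0,0.012,1],[-0.6,-0.1,0,0.012,1]]]}}

```text
clock: 2.85
tool_pos: [0.518, -0.1496, 0.3301]
orientation: [-180.0, 0.0, -89.4]
force: [0.0, -0.5, -0.4]
opening: 0.0879
gripper_force: 0.0
```

```bash
python3 - <<'E'
from h import *
import pickle
p=ctrl.snapshot('wrist');s=ctrl.snapshot('scene');q=ctrl.snapshot('side');o=ctrl.get_obs();print(o['tool_pos'],o['orientation'],o['clock'])
pickle.dump((p,s,q),open('v2.pkl','wb'))
im=p['color'][:,:,::-1]
for k in ['stand','home_low','tall_face','short_face']:
    print(k,[(np.round(r['centre'],1).tolist(),round(r['p'],2)) for r in ctrl.spot_point(p,k)][:4])
u=proj(p,(.55,-.205,.08));print(u)
x0,y0=int(np.clip(u[0]-130,0,380)),int(np.clip(u[1]-100,0,280));print(x0,y0)
cv2.imwrite('pics/w2.png',cv2.resize(im[y0:y0+200,x0:x0+260],None,fx=3,fy=3,interpolation=cv2.INTER_CUBIC))
E
```

```text
[ 0.5179667  -0.15163466  0.32992959] [ 1.79990538e+02 -9.96480405e-03 -8.94889507e+01] 3.0
stand [([124.9, 90.8], 0.94), ([489.5, 168.0], 0.92), ([304.0, 159.2], 0.6)]
home_low [([299.7, 157.4], 0.91), ([69.8, 66.8], 0.8), ([533.3, 170.0], 0.79)]
tall_face [([546.7, 214.1], 0.93), ([305.6, 205.0], 0.89), ([72.0, 120.9], 0.76)]
short_face [([66.4, 8.4], 0.87), ([290.4, 105.0], 0.8), ([518.2, 117.5], 0.72)]
[298.88755032 162.47541691]
168 62
```

View pics/w2.png

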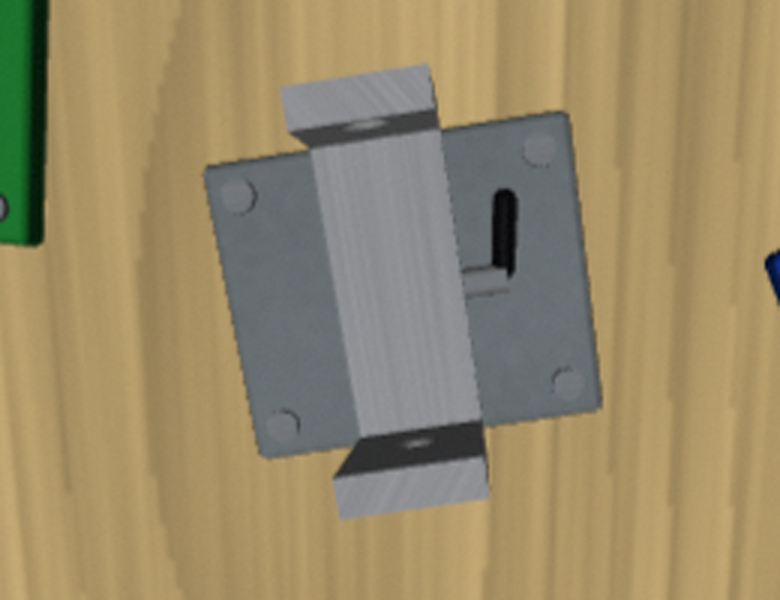

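The view shows clear corners: the short cheek's top inner edge at crop (290,132)-(438,110), the tall cheek's top inner edge at (335,477)-(487,455), and both recesses between them. I'll fit the pose and height from these.

```bash
cat > fit.py <<'E'
from h import *
import pickle
from scipy.optimize import least_squares
p,s,q=pickle.load(open('v2.pkl','rb'))
W=lambda u,v:(168+u/3,62+v/3); C=lambda u,v:(220+u/3,220+v/3)
L=[]
for (u,v),(x,y,z) in {(282,86):(25,-72,12),(428,66):(-25,-72,12),(290,132):(25,-58,12),(438,110):(-25,-58,12),(343,520):(25,68,50),(488,498):(-25,68,50),(335,477):(25,54,50),(487,455):(-25,54,50),(311,149):(25,-58,-38),(440,130):(-25,-58,-38),(358,437):(25,54,-38),(480,420):(-25,54,-38)}.items(): L.append((p,W(u,v),(x,y,z)))
for (u,v),X in {(228,105):(0,54,0),(195,45):(-25,54,50),(272,70):(25,54,50),(203,127):(-25,54,-38),(258,158):(25,54,-38)}.items(): L.append((s,C(u,v),X))
L.append((q,(310.7,188.3),(0,-58,0)))
def world(t,X):
    X=np.array(X)/1000; return Ro.from_euler('z',t[2]).apply(X)+[t[0],t[1],t[3]]
f=lambda t:np.concatenate([proj(c,world(t,X))-uv for c,uv,X in L])
r=least_squares(f,[.55,-.21,.13,.11],loss='soft_l1')
print(r.x[:2],np.degrees(r.x[2]),r.x[3]);print(f(r.x).reshape(-1,2).round(1).tolist())
w=least_squares(lambda t:f(t)[:24],[.55,-.21,.13,.11]).x;print('wrist only',w[:2],np.degrees(w[2]),w[3])
E
python3 fit.py
python3 -c "
from h import *
plan([(.51,.03,.33,-98),(.4811,.155,.30,-104.5)])"
```

```text
[ 0.5480003  -0.20764066] 8.549277184003495 0.10607903286898898
[[-0.0, 0.8], [0.6, -0.1], [-0.1, 0.2], [-0.7, 0.1], [-1.2, -0.6], [0.3, -0.1], [-1.0, 0.1], [-1.3, 0.4], [0.3, 0.3], [0.2, 0.2], [0.8, -0.3], [0.3, -0.3], [-0.5, 0.1], [-0.7, -2.7], [-4.0, 0.9], [-2.5, -1.0], [0.1, 0.2], [-0.5, 0.1]]
wrist only [ 0.54771692 -0.20773499] 8.704721170961065 0.10709355636554756
[-0.9083  0.0326 -0.0011] 0.0236 mm [-181.7    6.5   -0.2]
[-0.5988  0.2301  0.15  ] 0.0181 mm [-119.8   46.    30. ]
```

Call:
{"fn": "carry_out", "kwargs": {"deltas": [[[-1,0,0,0.03,1],[-1,0,0,0.03,1],[-1,0,0,0.03,1],[-1,0,0,0.03,1],[-1,0,0,0.03,1]]]}}

```text
clock: 3.7
tool_pos: [0.5163, 0.0531, 0.3298]
orientation: [180.0, 0.0, -100.0]
force: [0.5, -1.2, 0.2]
opening: 0.0877
gripper_force: 0.0
```

Call:
{"fn": "carry_out", "kwargs": {"deltas": [[[-1,0.05,0.2,0.012,1],[-1,0.05,0.2,0.012,1],[-1,0.05,0.2,0.012,1],[-1,0.05,0.2,0.012,1],[-1,0.05,0.2,0.012,1]]]}}

```text
clock: 4.2
tool_pos: [0.542, 0.2515, 0.2871]
orientation: [179.9, -0.1, -104.4]
force: [-1.0, -1.4, 0.0]
opening: 0.0875
gripper_force: 0.0
```

```bash
python3 - <<'E'
from h import *
import pickle
p=ctrl.snapshot('wrist');o=ctrl.get_obs();print(o['tool_pos'],o['orientation'],o['clock'])
pickle.dump(p,open('v3.pkl','wb'))
im=p['color'][:,:,::-1]
for k in ['roller','pin_tip','cradle']:
    print(k,[(np.round(r['centre'],1).tolist(),round(r['p'],2)) for r in ctrl.spot_point(p,k)][:4])
u=proj(p,(.481,.199,.04));print(u)
x0,y0=int(np.clip(u[0]-130,0,380)),int(np.clip(u[1]-100,0,280));print(x0,y0)
cv2.imwrite('pics/w3.png',cv2.resize(im[y0:y0+200,x0:x0+260],None,fx=3,fy=3,interpolation=cv2.INTER_CUBIC))
E
```

```text
[0.54190527 0.25002012 0.28773469] [ 1.79886596e+02 -1.50706737e-01 -1.04413978e+02] 4.25
roller [([364.2, 152.7], 0.64)]
pin_tip [([120.9, 40.0], 0.69), ([360.1, 212.6], 0.51)]
cradle [([359.1, 152.1], 0.81)]
[365.59130171 153.6980511 ]
235 53
```

View pics/w3.png

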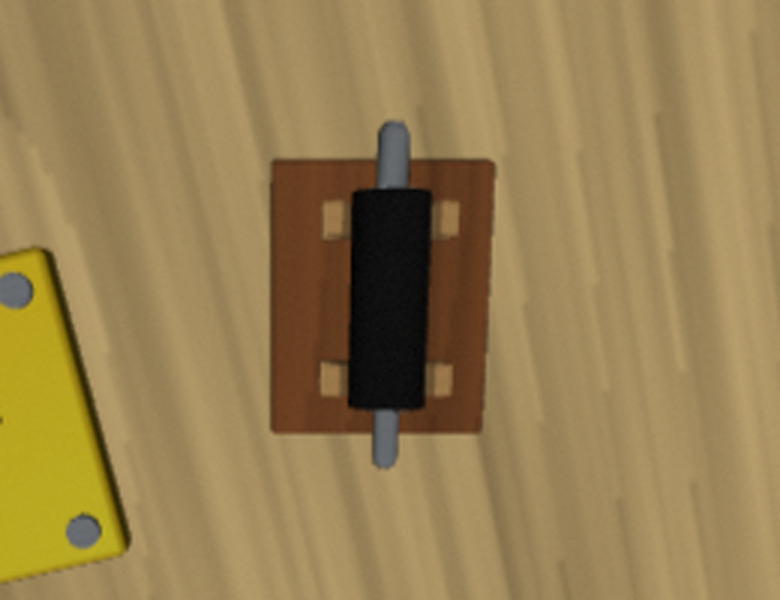

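The roller's stub tip is at crop (394,122) and its pin tip at (385,467). The roller body runs between (391,190) and (387,408).

```bash
python3 - <<'E'
from h import *
import pickle
p=pickle.load(open('v3.pkl','rb'))
W=lambda u,v:onz(p,(235+u/3,53+v/3),.04)
a,b=W(394,123),W(385,466);print(a,b,np.linalg.norm(b-a),(a+b)/2,np.degrees(np.arctan2(*(b-a)[[1,0]])))
d=(b-a)/np.linalg.norm(b-a); c=(a+b)/2; ya=np.degrees(np.arctan2(d[1],d[0]))-180
g=c-.005*d; print(g,ya)
plan([(g[0],g[1],.12,ya),(g[0],g[1],.021,ya)])
E
```

```text
[0.46599712 0.13705998 0.04      ] [0.49767229 0.25984547 0.04      ] 0.12680533553307485 [0.4818347  0.19845273 0.04      ] 75.53469409487495
[0.48058574 0.19361123 0.04      ] -104.46530590512505
[0.3359 0.2303 0.8502] -0.0003 mm [ 67.2  46.1 170. ]
[ 0.    -0.     0.495] -0.0 mm [ 0. -0. 99.]
```

Call:
{"fn": "carry_out", "kwargs": {"deltas": [[[0.336,0.23,0.85,0,1],[0.336,0.23,0.85,0,1],[0.336,0.23,0.85,0,1],[0.336,0.23,0.85,0,1],[0.336,0.23,0.85,0,1]]]}}

```text
clock: 4.9
tool_pos: [0.4765, 0.1897, 0.1164]
orientation: [179.7, -0.3, -104.7]
force: [0.0, -0.8, -0.4]
opening: 0.0877
gripper_force: 0.0
```

```bash
python3 - <<'E'
from h import *
p=ctrl.snapshot('wrist')
o=ctrl.get_obs();print(o['tool_pos'],o['orientation'],o['force'])
plan([(.4806,.1936,.021,-104.47)])
E
```

```text
[0.47914661 0.19176306 0.11908557] [ 1.79905660e+02 -1.41634248e-01 -1.04639855e+02] [0.72073758 1.4432235  1.23651232]
[-0.0107 -0.0047  0.4904] -0.0005 mm [-2.1 -0.9 98.1]
```

Call:
{"fn": "carry_out", "kwargs": {"deltas": [[[-0.005,0,0.15,0,1],[-0.005,0,0.3,0,1],[-0.005,0,0.42,0,1],[-0.005,0,0.49,0,1],[-0.005,0,0.49,0,1]]]}}

```text
clock: 5.45
tool_pos: [0.4815, 0.1952, 0.0219]
orientation: [180.0, -0.0, -104.6]
force: [-0.4, -1.3, 0.3]
opening: 0.0877
gripper_force: 0.0
```

Call:
{"fn": "carry_out", "kwargs": {"deltas": [[[0,0,0,0,1],[0,0,0,0,-1],[0,0,0,0,-1],[0,0,0,0,-1],[0,0,0,0,-1]]]}}

```text
clock: 5.95
tool_pos: [0.4809, 0.1957, 0.0225]
orientation: [-180.0, 0.0, -104.5]
force: [0.2, 0.9, 0.2]
opening: 0.0612
gripper_force: 0.0
```

Call:
{"fn": "carry_out", "kwargs": {"deltas": [[[0,0,0,0,-1],[0,0,0,0,-1],[0,0,0,0,-1]]]}}

```text
clock: 6.25
tool_pos: [0.4806, 0.1955, 0.0219]
orientation: [180.0, -0.0, -104.5]
force: [0.3, 0.0, 0.6]
opening: 0.0371
gripper_force: 0.0
```

Call:
{"fn": "carry_out", "kwargs": {"deltas": [[[0,0,0,0,-1],[0,0,0,0,-1],[0,0,0,0,-1],[0,0,0,0,-1]]]}}

```text
clock: 6.65
tool_pos: [0.481, 0.1956, 0.0221]
orientation: [-180.0, 0.0, -104.5]
force: [3.1, -1.1, -0.7]
opening: 0.0291
gripper_force: 30.0
```

Call:
{"fn": "carry_out", "kwargs": {"deltas": [[[0,0,-0.1,0,-1],[0,0,-0.3,0,-1],[0,0,-0.5,0,-1],[0,0,-0.7,0,-1],[0,0,-0.85,0,-1]]]}}

```text
clock: 7.15
tool_pos: [0.4804, 0.1956, 0.1942]
orientation: [-180.0, 0.1, -104.5]
force: [0.6, 0.4, -1.2]
opening: 0.0291
gripper_force: 30.0
```

Call:
{"fn": "carry_out", "kwargs": {"deltas": [[[0,0,0,0,-1],[0,0,0,0,-1]]]}}

```text
clock: 7.35
tool_pos: [0.4801, 0.1956, 0.192]
orientation: [180.0, 0.1, -104.5]
force: [0.5, -0.5, -1.8]
opening: 0.0291
gripper_force: 30.0
```

```bash
python3 - <<'E'
from h import *
import pickle
p=ctrl.snapshot('wrist');s=ctrl.snapshot('scene');q=ctrl.snapshot('side')
o=ctrl.get_obs();print(o['clock'],o['tool_pos'],o['orientation'],o['force'],o['opening'],o['gripper_force'])
T=o['tool_pos'];c=T+[.0012,.003,.019]
for n,im in(('w',p),('s',s),('q',q)):
    print(n,proj(im,c))
    for k in('roller','pin_tip'):print(n,k,[(np.round(r['centre'],1).tolist(),round(r['p'],2)) for r in ctrl.spot_point(im,k)][:3])
pickle.dump((p,s,q),open('v4.pkl','wb'))
def crop(im,w=150,h=120,f=2.6):
    u=proj(im,c).astype(int);x=np.clip(u[0]-w//2,0,640-w);y=np.clip(u[1]-h//2,0,480-h);print(x,y);return cv2.resize(im['color'][y:y+h,x:x+w,::-1],None,fx=f,fy=f)
a=np.hstack([crop(s),crop(q)])
cv2.imwrite('pics/w4.png',a)
E
```

```text
7.5 [0.47972393 0.19498023 0.19038593] [ 1.79884995e+02 -1.24439804e-01 -1.04532623e+02] [ 0.39242452 -0.59511794 -1.54110652] 0.029262817451370694 29.999367892742157
w [326.5581086  311.49610644]
w roller [([324.8, 312.1], 0.83)]
w pin_tip []
s [389.53180279 114.33096466]
s roller [([394.7, 114.6], 0.76)]
s pin_tip []
q [328.17457173 300.7911722 ]
q roller [([330.2, 304.6], 0.56)]
q pin_tip [([315.0, 333.4], 0.65)]
314 54
253 240
```

View pics/w4.png

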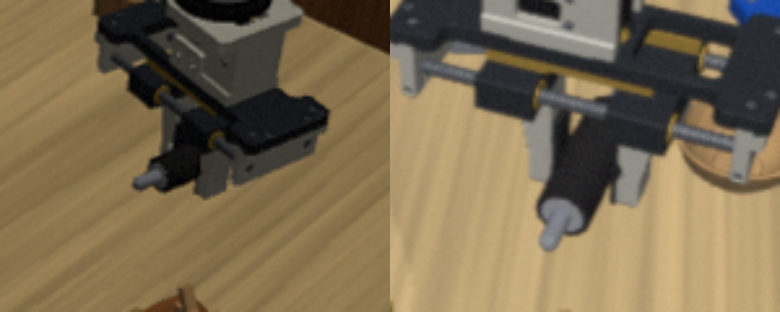

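The roller is held level, with the pin towards the side camera and the gripper's wide body across the roller axis. Carrying it above the fork now.

```bash
python3 -c "
from h import *
plan([(.51,.02,.195,-95),(.54,-.16,.195,-83),(.5505,-.2247,.19,-81.4)])"
```

```text
[ 0.8122 -0.3625 -0.0179] -0.0264 mm [162.4 -72.5  -3.6]
[ 0.8835 -0.2279 -0.    ] -0.0333 mm [176.7 -45.6  -0. ]
[ 0.3275 -0.0127  0.025 ] -0.0044 mm [65.5 -2.5  5. ]
```

Call:
{"fn": "carry_out", "kwargs": {"deltas": [[[0.2,-0.09,-0.018,-0.006,-1],[0.4,-0.18,-0.018,-0.012,-1],[0.6,-0.27,-0.018,-0.02,-1],[0.812,-0.362,-0.018,-0.0264,-1]]]}}

```text
clock: 8.2
tool_pos: [0.5102, 0.0189, 0.1956]
orientation: [-180.0, 0.0, -94.8]
force: [1.9, 0.5, -1.6]
opening: 0.0292
gripper_force: 30.0
```

Call:
{"fn": "carry_out", "kwargs": {"deltas": [[[0.22,-0.057,0,-0.008,-1],[0.44,-0.114,0,-0.016,-1],[0.66,-0.171,0,-0.025,-1],[0.8,-0.207,0,-0.0333,-1],[0.883,-0.228,0,-0.0333,-1]]]}}

```text
clock: 8.7
tool_pos: [0.54, -0.1622, 0.1951]
orientation: [180.0, -0.0, -83.0]
force: [-0.3, 0.7, -1.4]
opening: 0.0294
gripper_force: 30.0
```

Call:
{"fn": "carry_out", "kwargs": {"deltas": [[[0.15,-0.006,0.02,-0.0044,-1],[0.25,-0.012,0.02,-0.0044,-1],[0.327,-0.012,0.02,-0.0044,-1],[0.327,-0.012,0.02,-0.0044,-1],[0.327,-0.012,0.02,-0.0044,-1]]]}}

```text
clock: 9.2
tool_pos: [0.5502, -0.2243, 0.1913]
orientation: [180.0, 0.0, -81.5]
force: [-0.3, 1.2, -2.3]
opening: 0.0292
gripper_force: 30.0
```

```bash
python3 - <<'E'
from h import *
p=ctrl.snapshot('wrist');save(p,'w5')
o=ctrl.get_obs();print(o['clock'],o['tool_pos'],o['orientation'],o['force'],o['opening'])
plan([(.5505,-.2247,.120,-81.4)])
E
```

```text
9.25 [ 0.55022592 -0.22397061  0.19145873] [ 1.79989172e+02  1.30429225e-02 -8.14511660e+01] [ 0.38519736  0.10128907 -0.87283362] 0.029300741690433858
[ 0.0038 -0.0008  0.3573] -0.0001 mm [ 0.8 -0.2 71.5]
```

View pics/w5.png

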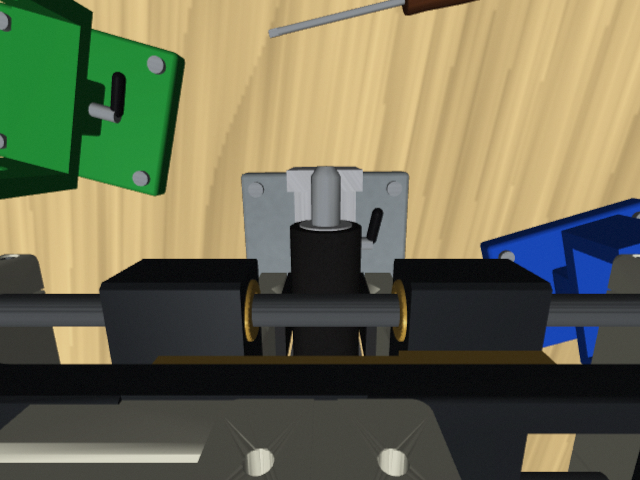

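The roller hangs over the fork with its stub tip at (325,167), centred on the short cheek at columns 288-361. Checking the offset, then descending.

```bash
python3 - <<'E'
from h import *
p=ctrl.snapshot('wrist');o=ctrl.get_obs();T=o['tool_pos']
B=Ro.from_euler('z',8.6,degrees=True)
f=lambda X:B.inv().apply(np.array(X)-[.5479,-.2077,0])
print('tcp in stand',f(T))
print('stub tip',f(onz(p,(325.5,167),T[2]+.018)), 'base',f(onz(p,(326,224),T[2]+.018)))
for u in((288,180),(361,180)):print('cheek',f(onz(p,u,.1185)))
for k in('roller',):print([(r['centre'],r['p']) for r in ctrl.spot_point(p,k)][:2],proj(p,T+[-.0005,.0032,.018]))
E
```

```text
tcp in stand [-3.23116420e-05 -1.62134880e-02  1.91614795e-01]
stub tip [ 2.05446985e-04 -7.72712633e-02  2.09614795e-01] base [ 6.02037299e-05 -5.40881370e-02  2.09614795e-01]
cheek [ 0.0251536  -0.06542682  0.1185    ]
cheek [-0.02339467 -0.0652899   0.1185    ]
[([328.9, 313.7], 0.97)] [326.45971402 314.62928584]
```

Call:
{"fn": "carry_out", "kwargs": {"deltas": [[[0.004,0,0.1,0,-1],[0.004,0,0.2,0,-1],[0.004,0,0.3,0,-1],[0.004,0,0.357,0,-1],[0.004,0,0.357,0,-1]]]}}

```text
clock: 9.85
tool_pos: [0.5495, -0.2245, 0.1187]
orientation: [179.8, 0.0, -81.4]
force: [-0.5, 0.4, -0.6]
opening: 0.0294
gripper_force: 30.0
```

Call:
{"fn": "carry_out", "kwargs": {"deltas": [[[0,0,0,0,-1],[0,0,0,0,-1],[0,0,0,0,-1]]]}}

```text
clock: 10.15
tool_pos: [0.5511, -0.2252, 0.1212]
orientation: [-179.9, -0.0, -81.4]
force: [-0.1, 0.1, -2.4]
opening: 0.029
gripper_force: 30.0
```

Call:
{"fn": "carry_out", "kwargs": {"deltas": [[[-0.015,0,0,0,-1],[-0.03,0,0,0,-1],[-0.045,0,0,0,-1],[-0.06,0,0,0,-1],[-0.06,0,0,0,-1]]]}}

```text
clock: 10.65
tool_pos: [0.5489, -0.2133, 0.1204]
orientation: [-180.0, -0.0, -81.4]
force: [0.5, -5.5, -0.4]
opening: 0.0294
gripper_force: 30.0
```

Call:
{"fn": "carry_out", "kwargs": {"deltas": [[[0,0,0,0,-1],[0,0,0,0,-1],[0,0,0,0,-1]]]}}

```text
clock: 10.95
tool_pos: [0.5488, -0.2134, 0.1202]
orientation: [-180.0, -0.0, -81.5]
force: [0.9, -5.1, -1.0]
opening: 0.0289
gripper_force: 30.0
```

The force of about 5 N matches 8 mm of spring travel. Pushing on.

Call:
{"fn": "carry_out", "kwargs": {"deltas": [[[-0.013,0,0,0,-1],[-0.026,0,0,0,-1],[-0.039,0,0,0,-1],[-0.052,0,0,0,-1],[-0.052,0,0,0,-1]]]}}

```text
clock: 11.45
tool_pos: [0.5474, -0.2035, 0.1205]
orientation: [-180.0, -0.1, -81.4]
force: [1.6, -8.4, 0.0]
opening: 0.0294
gripper_force: 30.0
```

Call:
{"fn": "carry_out", "kwargs": {"deltas": [[[0,0,0,0,-1],[0,0,0,0,-1],[0,0,0,0,-1]]]}}

```text
clock: 11.75
tool_pos: [0.5474, -0.2037, 0.1204]
orientation: [-180.0, -0.1, -81.4]
force: [1.3, -8.0, -0.9]
opening: 0.0295
gripper_force: 30.0
```

```bash
cat > st.py <<'E'
from h import *
p=ctrl.snapshot('wrist');F=[];P=[]
B=Ro.from_euler('z',8.6,degrees=True)
f=lambda X:B.inv().apply(np.array(X)-[.5479,-.2077,0])
for i in range(3):
    if i: p=ctrl.snapshot('wrist')
    o=ctrl.get_obs();F.append(B.inv().apply(o['force']));P.append(f(o['tool_pos']))
c=np.mean(P,0)+[0,.0029,.018]
print('roller est mm',(c*1e3).round(1),'force',np.mean(F,0).round(1),o['orientation'].round(2),'clock',o['clock'])
print('mom',B.inv().apply(o['moment']).round(2))
E
python3 st.py; python3 - <<'E'
from h import *
p=ctrl.snapshot('wrist');cv2.imwrite('pics/w6.png',cv2.resize(p['color'][100:300,190:450,::-1],None,fx=3,fy=3,interpolation=cv2.INTER_CUBIC))
E
```

```text
roller est mm [1.000e-01 6.900e+00 1.384e+02] force [ 0.5 -8.1 -0.8] [-1.7998e+02 -6.0000e-02 -8.1450e+01] clock 11.9
mom [-2.8   0.01 -0.02]
```

View pics/w6.png

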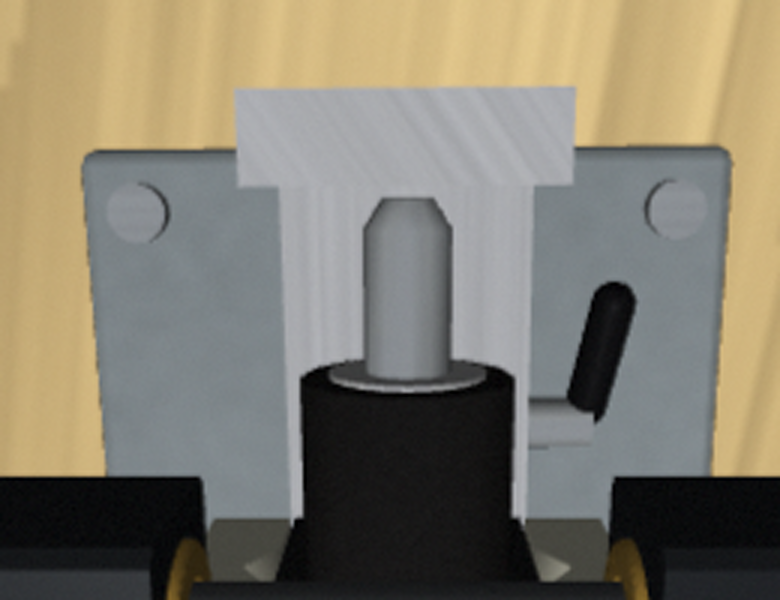

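The stub tip is at crop (408,198), just clear of the short cheek's inner edge at row 186, and the cheek's centre is at column 405. Working out the true gap.

```bash
python3 - <<'E'
from h import *
p=ctrl.snapshot('wrist')
B=Ro.from_euler('z',8.6,degrees=True)
f=lambda u,v,z:(B.inv().apply(onz(p,(190+u/3,100+v/3),z)-[.5479,-.2077,0])*1e3).round(1)
print('tip',f(408,198,.1384),'edge L/R',f(238,186,.1185),f(573,186,.1185), 'with z+-3', f(238,186,.1215),f(573,186,.1155))
E
```

```text
tip [  0.2 -57.2 138.4] edge L/R [ 26.  -58.4 118.5] [-24.8 -58.2 118.5] with z+-3 [ 25.5 -58.4 121.5] [-25.3 -58.2 115.5]
```

Call:
{"fn": "carry_out", "kwargs": {"deltas": [[[-0.004,-0.001,0,0,-1],[-0.008,-0.002,0,0,-1],[-0.008,-0.002,0,0,-1],[-0.008,-0.002,0,0,-1]]]}}

```text
clock: 12.4
tool_pos: [0.5473, -0.2022, 0.1204]
orientation: [180.0, -0.1, -81.4]
force: [1.0, -7.8, -0.4]
opening: 0.0294
gripper_force: 30.0
```

Call:
{"fn": "carry_out", "kwargs": {"deltas": [[[0,0,0.015,0,-1],[0,0,0.03,0,-1],[0,0,0.045,0,-1],[0,0,0.06,0,-1],[0,0,0.06,0,-1]]]}}

```text
clock: 12.9
tool_pos: [0.548, -0.2022, 0.1086]
orientation: [-179.9, -0.1, -81.4]
force: [0.9, -8.5, 0.2]
opening: 0.0292
gripper_force: 30.0
```

```bash
python3 st.py
```

```text
roller est mm [  0.9   8.3 126.7] force [ 0.9 -8.5  0.2] [-1.7993e+02 -7.0000e-02 -8.1440e+01] clock 13.05
mom [-2.94 -0.17 -0.06]
```

Call:
{"fn": "carry_out", "kwargs": {"deltas": [[[0,0,0.01,0,-1],[0,0,0.02,0,-1],[0,0,0.03,0,-1],[0,0,0.04,0,-1],[0,0,0.04,0,-1]]]}}

```text
clock: 13.55
tool_pos: [0.5481, -0.2022, 0.1008]
orientation: [-179.9, -0.1, -81.4]
force: [1.9, -8.8, 0.5]
opening: 0.0294
gripper_force: 30.0
```

```bash
python3 st.py
```

```text
roller est mm [  1.    8.3 118.8] force [ 0.4 -9.   0.7] [-1.7993e+02 -8.0000e-02 -8.1440e+01] clock 13.7
mom [-2.85 -0.14 -0.  ]
```

Call:
{"fn": "carry_out", "kwargs": {"deltas": [[[0,0.002,0.01,0,-1],[0,0.002,0.02,0,-1],[0,0.002,0.03,0,-1],[0,0.002,0.03,0,-1]]]}}

```text
clock: 14.1
tool_pos: [0.5465, -0.2016, 0.0936]
orientation: [180.0, 0.0, -81.5]
force: [1.6, -5.5, -4.8]
opening: 0.0292
gripper_force: 30.0
```

```bash
python3 st.py
```

```text
roller est mm [ -0.4   9.1 111.7] force [ 0.6 -6.7 -4.6] [179.95   0.   -81.46] clock 14.25
mom [-2.37 -0.11 -0.  ]
```

Call:
{"fn": "carry_out", "kwargs": {"deltas": [[[0,0,0.005,0,-1],[0,0,0.01,0,-1],[0,0,0.01,0,-1]]]}}

```text
clock: 14.55
tool_pos: [0.5468, -0.2018, 0.092]
orientation: [180.0, -0.0, -81.4]
force: [0.6, -7.0, -1.4]
opening: 0.0292
gripper_force: 30.0
```

```bash
python3 st.py
```

```text
roller est mm [ -0.2   8.9 110.1] force [-0.4 -6.1 -1.1] [ 1.7998e+02 -2.0000e-02 -8.1450e+01] clock 14.7
mom [-2.09  0.16  0.05]
```

The axial force dropped from 9 to 6 N, so the pin tip now sits at about y = 61 mm, in its recess. Next I'll let the spring push the roller towards the short cheek.

Call:
{"fn": "carry_out", "kwargs": {"deltas": [[[0.005,0,0,0,-1],[0.01,0,0,0,-1],[0.015,0,0,0,-1],[0.02,0,0,0,-1],[0.02,0,0,0,-1]]]}}

```text
clock: 15.2
tool_pos: [0.5474, -0.2056, 0.0921]
orientation: [180.0, 0.0, -81.5]
force: [-0.2, -4.6, -1.0]
opening: 0.0295
gripper_force: 30.0
```

```bash
python3 st.py
```

```text
roller est mm [ -0.2   5.2 110.1] force [-0.7 -5.2 -1.9] [179.99   0.   -81.45] clock 15.35
mom [-1.67  0.3   0.05]
```

Call:
{"fn": "carry_out", "kwargs": {"deltas": [[[0.003,0,0,0,-1],[0.006,0,0,0,-1],[0.009,0,0,0,-1],[0.01,0,0,0,-1],[0.01,0,0,0,-1]]]}}

```text
clock: 15.85
tool_pos: [0.5477, -0.2074, 0.0921]
orientation: [180.0, 0.0, -81.4]
force: [0.1, -5.0, -1.0]
opening: 0.0289
gripper_force: 30.0
```

```bash
python3 st.py;python3 - <<'E'
from h import *
p=ctrl.snapshot('wrist');cv2.imwrite('pics/w7.png',cv2.resize(p['color'][100:300,190:450,::-1],None,fx=3,fy=3,interpolation=cv2.INTER_CUBIC))
E
```

```text
roller est mm [-1.000e-01  3.300e+00  1.101e+02] force [-0.8 -4.3 -1.3] [179.99   0.   -81.44] clock 16.0
mom [-1.47  0.41 -0.01]
```

View pics/w7.png

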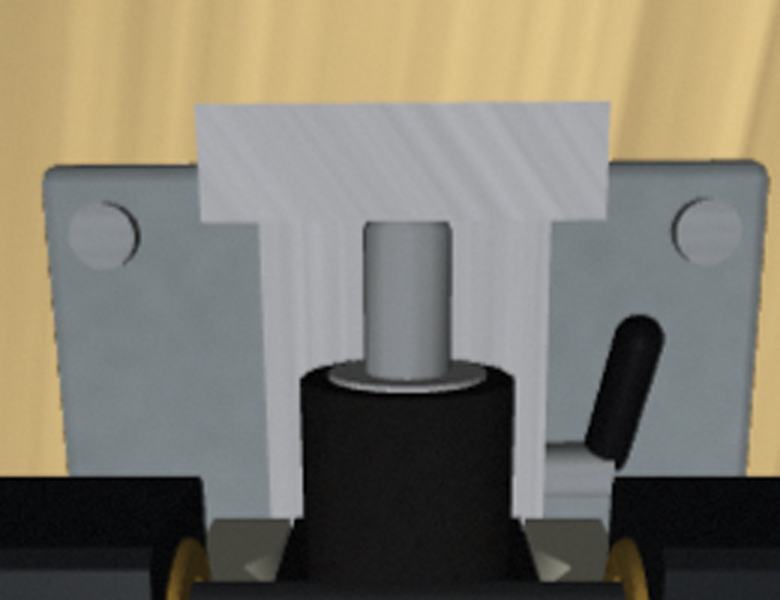

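The stub now runs under the short cheek's edge, at column 407 against the cheek's centre at 404, and the falling force shows nothing blocking it. Easing on until it bottoms.

Call:
{"fn": "carry_out", "kwargs": {"deltas": [[[0.003,0,0,0,-1],[0.006,0,0,0,-1],[0.01,0,0,0,-1],[0.014,0,0,0,-1],[0.014,0,0,0,-1]]]}}

```text
clock: 16.55
tool_pos: [0.5482, -0.2102, 0.0921]
orientation: [180.0, 0.0, -81.5]
force: [-0.1, -3.0, -0.8]
opening: 0.0292
gripper_force: 30.0
```

```bash
python3 st.py
```

```text
roller est mm [-1.000e-01  5.000e-01  1.101e+02] force [-0.9 -3.5 -1.1] [180.     0.   -81.45] clock 16.7
mom [-1.14  0.39  0.03]
```

Call:
{"fn": "carry_out", "kwargs": {"deltas": [[[0.002,0,0,0,-1],[0.004,0,0,0,-1],[0.004,0,0,0,-1]]]}}

```text
clock: 17.0
tool_pos: [0.5483, -0.2109, 0.0922]
orientation: [-180.0, 0.0, -81.4]
force: [-0.0, -2.9, -1.3]
opening: 0.0287
gripper_force: 30.0
```

```bash
python3 st.py
```

```text
roller est mm [-1.000e-01 -3.000e-01  1.101e+02] force [-0.5 -2.6 -1.7] [-180.     -0.    -81.44] clock 17.15
mom [-1.02  0.45  0.02]
```

Call:
{"fn": "carry_out", "kwargs": {"deltas": [[[0.002,0,0,0,-1],[0.004,0,0,0,-1],[0.004,0,0,0,-1]]]}}

```text
clock: 17.45
tool_pos: [0.5484, -0.2112, 0.0921]
orientation: [180.0, 0.0, -81.4]
force: [-0.8, 2.7, -0.9]
opening: 0.0297
gripper_force: 30.0
```

```bash
python3 st.py
```

```text
roller est mm [-1.000e-01 -6.000e-01  1.101e+02] force [-0.4  3.6 -0.2] [ 1.7999e+02  4.0000e-02 -8.1450e+01] clock 17.6
mom [1.59 0.32 0.02]
```

Call:
{"fn": "carry_out", "kwargs": {"deltas": [[[0.002,0,0,0,-1],[0.004,0,0,0,-1],[0.004,0,0,0,-1]]]}}

```text
clock: 17.9
tool_pos: [0.5484, -0.2113, 0.0919]
orientation: [180.0, 0.1, -81.5]
force: [-1.4, 8.6, 0.9]
opening: 0.0295
gripper_force: 30.0
```

```bash
python3 st.py
```

```text
roller est mm [-1.000e-01 -7.000e-01  1.099e+02] force [-0.8  8.5  1.1] [ 1.7999e+02  8.0000e-02 -8.1450e+01] clock 18.05
mom [3.1  0.21 0.02]
```

The stub has bottomed: force reverses sharply at y ≈ -0.6 mm. I'll relax the push, open, and check before retreating.

Call:
{"fn": "carry_out", "kwargs": {"deltas": [[[-0.003,0,0,0,-1],[-0.004,0,0,0,-1],[-0.004,0,0,0,-1]]]}}

```text
clock: 18.35
tool_pos: [0.5483, -0.2112, 0.092]
orientation: [180.0, 0.0, -81.4]
force: [-1.5, 5.8, -1.0]
opening: 0.0292
gripper_force: 30.0
```

Call:
{"fn": "carry_out", "kwargs": {"deltas": [[[0,0,0,0,1],[0,0,0,0,1],[0,0,0,0,1],[0,0,0,0,1],[0,0,0,0,1]]]}}

```text
clock: 18.85
tool_pos: [0.5486, -0.2119, 0.0923]
orientation: [-180.0, -0.0, -81.5]
force: [-0.1, 0.3, 0.5]
opening: 0.0636
gripper_force: 0.0
```

Call:
{"fn": "carry_out", "kwargs": {"deltas": [[[0,0,0,0,1],[0,0,0,0,1],[0,0,0,0,1],[0,0,0,0,1],[0,0,0,0,1]]]}}

```text
clock: 19.35
tool_pos: [0.5485, -0.2117, 0.0922]
orientation: [-180.0, 0.0, -81.4]
force: [-0.9, 0.2, 0.3]
opening: 0.0873
gripper_force: 0.0
```

```bash
python3 st.py
```

```text
roller est mm [ -0.   -1.1 110.2] force [-0.1 -0.6  0.5] [-180.     -0.    -81.45] clock 19.5
mom [0.02 0.07 0.09]
```

Open and free of contact. Retreating straight up, then to a view position.

Call:
{"fn": "carry_out", "kwargs": {"deltas": [[[0,0,-0.1,0,1],[0,0,-0.25,0,1],[0,0,-0.45,0,1],[0,0,-0.7,0,1],[0,0,-0.95,0,1]]]}}

```text
clock: 20.0
tool_pos: [0.5479, -0.2117, 0.2839]
orientation: [180.0, 0.0, -81.4]
force: [1.1, 0.6, -0.1]
opening: 0.0878
gripper_force: 0.0
```

Call:
{"fn": "carry_out", "kwargs": {"deltas": [[[-0.2,0,-0.2,0,1],[-0.35,0,-0.2,0,1],[-0.35,0,-0.2,0,1],[-0.35,0,-0.2,0,1]]]}}

```text
clock: 20.4
tool_pos: [0.5379, -0.1418, 0.3226]
orientation: [-180.0, 0.0, -81.3]
force: [-0.6, -0.2, -0.5]
opening: 0.0874
gripper_force: 0.0
```

```bash
python3 - <<'E'
from h import *
p=ctrl.snapshot('wrist')
u=proj(p,(.5479,-.2077,.108));print(u)
x0,y0=int(np.clip(u[0]-130,0,380)),int(np.clip(u[1]-100,0,280));print(x0,y0)
cv2.imwrite('pics/w8.png',cv2.resize(p['color'][y0:y0+200,x0:x0+260,::-1],None,fx=3,fy=3,interpolation=cv2.INTER_CUBIC))
h=(.5479,-.2077,.108);B=Ro.from_euler('z',8.6,degrees=True)
for y in(-58,-40,40,54):
    uv=proj(p,B.apply([0,y/1e3,0])+h);print(y,((uv-[x0,y0])*3).round())
E
```

```text
[326.0731501  152.83662831]
196 52
-58 [390. 125.]
-40 [390. 182.]
40 [390. 417.]
54 [390. 456.]
```

View pics/w8.png

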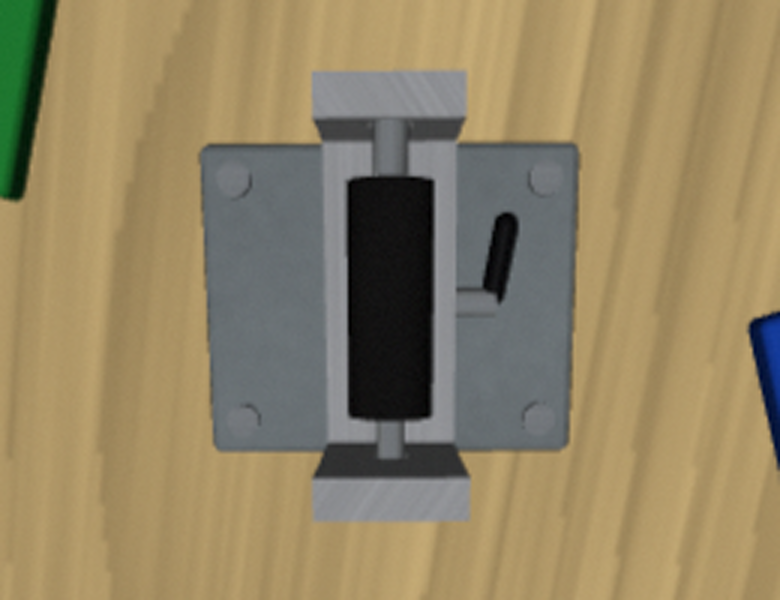

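The roller sits straight in the fork, its body running from (390,180) to (390,417). That matches the predicted ends at rows 182 and 417, and both the stub and the pin are in their recesses.

```bash
python3 -c "
from plant import ctrl
print(ctrl.close_job())"
```

```text
the job is handed in; nothing more can be done
None
```

The roller is refitted in the grey stand's fork and released, with the pin and stub both in their recesses in the last wrist picture; I handed the job in at about 20 s, and no verdict came back.

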